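# Present a marked bush to the inspection camera

## Task

Pull the shuttle fully out from under its guard by the black handle, leave it out, then take the grey steel bush from its nest and hold it in the air in front of the tilted, upward-looking inspection camera: the face it stood on must look squarely into the lens, centred on the lens axis and 60 mm from the lens glass. Finish while still holding it there, at rest, with nothing but the gripper carrying it. Do not touch the camera, and leave the steel block, lens cap and loupe beside the work where they are.

Things in the scene. Friction and masses are not known exactly. Their poses are not given: they have to be found in the camera images.
- slide_base: fixed aluminium slide base with a grey sheet-metal guard over its rear part. 215 x 96 mm; origin on the bench under the slide, x axis along the slide, pointing to the rear (into the guard); z up. The base runs from x = -100 to +115 mm. The guard covers x = +33 to +113 mm, its top is at z = 60 mm (underside 56 mm) and it is 96 mm wide; the part cannot be reached from above while it is under it
- shuttle (a joint): travel of the steel shuttle plate along -x of slide_base: 0 = pushed in (as at the start), 0.10 m = fully out against its stop. It slides with about 3 N of friction and stays where it is left
- shuttle_handle (a point): centre of the top of the black upright handle on the shuttle, 70 mm above the bench; the handle is a plate 12 mm thick (along y of slide_base), 26 mm long (along x) and stands 46 mm clear above its 4 mm foot (foot 36 x 26 mm, top at 24 mm height). Site axes parallel to those of slide_base. It moves with the shuttle
- nest (a point): centre of the nest on the shuttle, 20 mm above the bench, 85 mm behind the handle's centre; a flat seat within a brass lip 3 mm high (inner diameter 41 mm, outer 52 mm). It moves with the shuttle; axes parallel to those of slide_base
- steel_bush: grey steel bush (thick ring), 38 mm outer diameter, 28 mm high, 0.12 to 0.26 kg, standing in the nest with its bore upright. Origin at the centre of its underside (the face it stands on), z axis along the bore, up through the bush
- inspection_camera: fixed bracket of the inspection camera, base plate 84 x 88 mm, two upright cheeks to 67 mm height with clamp knobs (90 mm wide overall). Origin on the bench under it; -x is the side to which the head leans. The head turns about a horizontal axis parallel to y, 52 mm up and at x = +8 mm
- camera_head (a joint): lean of the camera head from straight up towards -x of inspection_camera, rad (set somewhere between 0.2 and 0.55, clamped stiffly: leave it)
- lens (a point): centre of the lens glass (green, in a white ring light of a 54 mm wide black rim), 51 mm from the tilt axis; z axis along the line of sight, out of the lens
- focus_point (a point): point on the line of sight 60 mm out from the lens glass, where the centre of the bush's underside belongs; z axis along the line of sight, away from the lens (the bush's z axis must point the same way)
- steel_block: bystander: loose ground steel block, 30 x 50 x 30 mm high, origin under its centre; leave alone
- lens_cap: bystander: loose black round lens cap, 90 mm diameter, 17 mm high, origin under its centre; leave alone
- loupe: bystander: loose black round magnifier standing upright, 37 mm diameter, 33 mm high, origin under its centre; leave alone
Not all that is in view belongs to the job. Of the things that look like the inspection_camera, the larger one is meant.

How it is judged (in metres and radians):
On the way, in this order (a step that is already met when the one before it is completed fails the run):
1. the shuttle is fully out with the bush still in its nest (value of joint shuttle above 0.09 m and distance between steel_bush and nest below 0.01 m), for 0.2 s.
2. the bush is lifted clear of the nest in the gripper (z of steel_bush in the frame of nest above 0.03 m and contact force between the fingers and steel_bush above 1 N), for 0.2 s.
At the end, for the whole second after the job is handed in: Only the gripper carries the bush, at rest (< 20 mm/s): underside centre within 15 mm of the point 60 mm straight out from the lens glass, bore within 0.17 rad of the line of sight, underside towards the lens; shuttle still out by over 80 of its 100 mm (distance between steel_bush and focus_point below 0.015 m and angle between the z axis of steel_bush and the z axis of focus_point, either way round below 0.17 rad and angle between steel_bush's own z axis and vertical below 1 rad and height (world z) of steel_bush above 0.1 m and linear speed of steel_bush below 0.02 m/s and contact force between the fingers and steel_bush above 1 N and contact force between steel_bush and inspection_camera below 0.1 N and contact force between steel_bush and slide_base below 0.1 N and value of joint shuttle above 0.08 m); the arm keeps its last pose, push and grip.
It fails at once if the camera is touched (over 2 N) (contact force between inspection_camera and anything else above 2 N).
It fails at once if a bystander is moved by more than 20 mm (distance of any of steel_block, lens_cap, loupe from where it was at the start of the episode above 0.02 m).
It also fails if it takes over 54 s, if anything falls off the work surface, if the arm or the gripper's body presses on something with over 40 N, if the wrist force passes 120 N, or if a joint passes its speed limit or range.

## Robot

A 6-joint arm with a two-finger parallel gripper is mounted at the origin on a cart in front of the work surface, level with it; the furniture and walls round the work are solid. World frame = base frame: x ahead of the robot, y to its left, z up, the work surface at z = 0. Lengths are in m, angles in degrees, forces in N, time in s.
With the tool pointing down it reaches from about 0.3 to 0.75 m from the base axis. Payload 8.5 kg.
Tool frame: the origin (TCP) lies on the mounting face of the last link; the fingertips stand 173 mm ahead of it and the grasp point (between the pads) lies 155 mm ahead of it (env.tips_ahead is the distance from the TCP to the fingertips, in m); z points along the fingers, x is the direction in which the jaws open and shut, and the axes are right-handed (so a half turn about z gives the same grasp; the last joint's range is limited). The gripper opens to 85 mm and grips with 20 to 120 N. Pads are 22 mm wide; open, the fingers measure 114 mm over their backs; the gripper's body (76 mm by 85 mm) begins 54 mm behind the grasp point. The pads swing forward as they close: fully open they stand 13 mm farther back than shut.
Start: joints at [-81.664, 21.807, 74.336, -0, 83.858, -12.336], TCP at [0.194, -0.515, 0.405] pointing down, gripper open.
Joint ranges: [-178.18, 178.18], [-50.72, 133.34], [12.68, 142.11], [-81.47, 261.47], [9.98, 163.14], [-165.26, 165.26]. Speed limits (degrees/s): [136.94, 136.94, 180, 180, 180, 180].

## Interface

Orientations are given as a 3x3 rotation matrix whose columns are the frame's x, y, z axes.
In Python, from rig import env gives the robot as it stands. The module is installed in compiled form; this text tells all that it offers.
- The arm moves only by the tool step_arm, never from a script. Its argument "increments" is a list of rows, each an object of numbers: "x", "y", "z": the shift along the tool's x, y, z in cm; "wx", "wy", "wz": the turn, a rotation vector about the tool's x, y, z in rad; "gripper": the finger opening in cm, from 0 to 8.54. A call has 1 to 20 rows; each row shifts and turns the commanded pose from where the row before left it, along the tool's axes as they then stand; what a row does not reach is not made up. A row lasts 1/10 s, in which the tool goes at most 50 mm and 8.59 degrees, less where a joint would pass 70% of its speed; a pose out of reach is approached as far as the arm can. A call with a gripper value outside its range is refused whole. The fingers move at their own pace and stop on an object; "newtons" is the grip in N (left out, the last holds). Time passes only in rows, so rows that do not move let the fingers close. It gives the time, the measured TCP pose, the force and the opening at its end, in the units of the state.
- env.observe(): the state, without advancing time (a new reading comes with each control period).
- env.get_image(name): name is "side" or "top"; returns a dict with "color" (420x560x3 uint8, blue, green, red), "camera_matrix" (3x3 intrinsics, pixels), "distortion" ([k1, k2, p1, p2, k3] as OpenCV has them; the pictures are not rectified), "rvec" (rotation vector, rad) and "tvec" (3), from world to camera coordinates, as OpenCV has them. Camera axes: x right, y down, z forward; pixel columns grow to the right and rows downward; lengths in m; the calibration is good to about 2 mm. A picture is of the moment at which its call begins. There is no depth.
- env.close_job(): hands the job in, once; it reports no verdict.
The state is a dict: "time_s": time; "q": joint angles; "qvel": joint speeds; "joint_efforts": joint torques, N m; "position": TCP position; "tool_rot": TCP orientation; "ft_force": force on the tool from outside, world axes, zero at the start; "wrist_torque": the same for the moment, N m; "grip_width": finger opening in m.
Only numpy, scipy, OpenCV 4.12 (cv2) and the standard library are available. Lean on these libraries where they do the work, as an engineer would, in place of code of your own. Each camera call takes 0.05 s, during which the arm holds its last target. There are 200 camera calls.

## Working session

There is one attempt and no reset: what is moved stays moved. The work goes in short steps, Python scripts to look and compute and a tool call to move; the robot and the scene stay as the last step left them, time stands still between calls to the robot, and variables do not carry over. Pictures are saved under pics/ and viewed, about 8 in all and at most 12, crops included, and the job is handed in when it is done.

Besides the shell and the picture viewer there is one more tool, called after "Call:" as a command line: name --argument value ..., lists and objects as JSON in quotes. step_arm: Moves the arm, as the interface text tells. Its arguments: {"type":"object","properties":{"increments":{"type":"array"},"newtons":{"type":"number"}},"required":["increments"]}

```bash
mkdir -p pics
python3 - <<'E'
from rig import env
import cv2,numpy as np,pickle
d={n:env.get_image(n) for n in("side","top")}
pickle.dump(d,open("i0.pkl","wb"))
for n in d:
    cv2.imwrite(f"pics/{n}0.png",cv2.resize(d[n]["color"],(800,600),interpolation=cv2.INTER_CUBIC))
    R=cv2.Rodrigues(np.array(d[n]["rvec"]))[0];print(n,(-R.T@np.array(d[n]["tvec"]).ravel()).round(3),R[2].round(2),d[n]["distortion"])
    print(np.array(d[n]["camera_matrix"]).round(1).tolist())
print(env.observe())
E
```

```text
side [ 0.437 -1.159  0.77 ] [ 0.13  0.78 -0.61] [-0.15060465  0.          0.          0.          0.        ]
[[537.2, 0.0, 281.3], [0.0, 537.2, 214.0], [0.0, 0.0, 1.0]]
top [ 0.383 -0.318  1.148] [ 0.18 -0.02 -0.98] [0.03442832 0.         0.         0.         0.        ]
[[464.6, 0.0, 281.0], [0.0, 464.6, 209.8], [0.0, 0.0, 1.0]]
{'time_s': 0.1, 'q': array([-8.16641110e+01,  2.18372295e+01,  7.43780712e+01, -2.73770306e-03,
        8.38598038e+01, -1.23344730e+01]), 'qvel': array([ 0.00095048, -0.09735453, -0.14958198,  0.01861212, -0.00769631,
       -0.02951804]), 'joint_efforts': array([ 4.58587980e-03, -4.49222910e+01, -2.31656528e+01, -7.06603237e-05,
        3.69121597e-03,  3.09224689e-06]), 'position': array([ 0.1941448 , -0.51455199,  0.40418622]), 'tool_rot': array([[ 3.52995569e-01, -9.35624964e-01, -2.37043393e-04],
       [-9.35624103e-01, -3.52995571e-01,  1.29008432e-03],
       [-1.29071037e-03, -2.33610537e-04, -9.99999140e-01]]), 'ft_force': array([0.71281715, 0.41358976, 0.35193972]), 'wrist_torque': array([ 0.02668768, -0.02885737,  0.02407112]), 'grip_width': 0.08534820091904191}
```

View pics/top0.png

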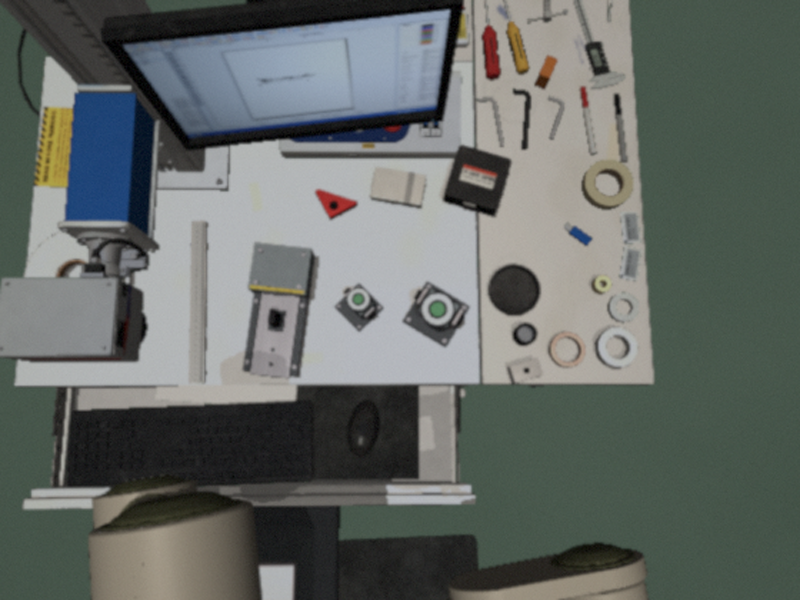

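View pics/side0.png

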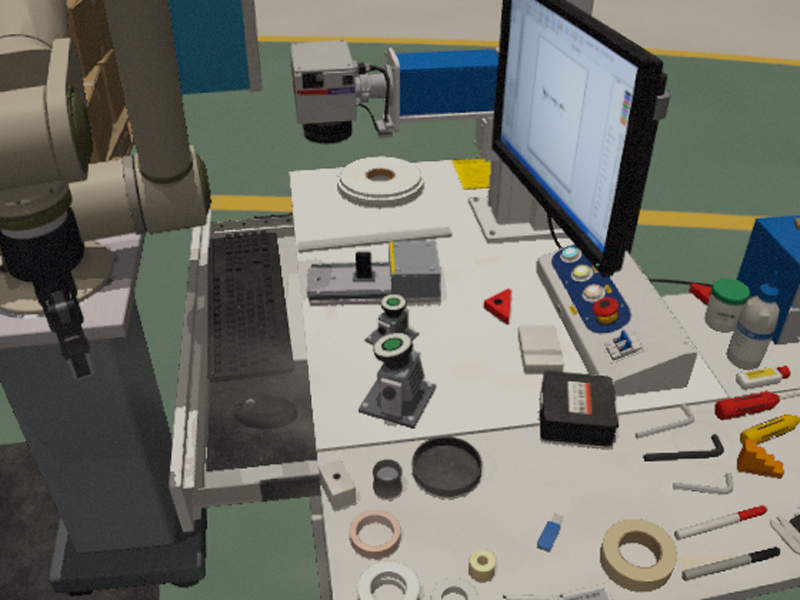

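The top view (800x600 px) shows the slide at (280,310), with the guard towards the rear (up, +x) and the black handle at (277,318). The larger camera has its lens at (437,309). The lens cap is at (514,289), the loupe at (524,333) and the block at (525,369). In the side view the larger lens is at (393,346) and the handle top at (364,256).

```bash
cat > h.py <<'E'
import cv2,numpy as np
def cam(d):
    R=cv2.Rodrigues(np.array(d["rvec"],float))[0];t=np.array(d["tvec"],float).ravel()
    return R,t,np.array(d["camera_matrix"],float),np.array(d["distortion"],float)
def ray(d,uv):
    R,t,K,D=cam(d);p=cv2.undistortPoints(np.array([[uv]],float),K,D)[0,0]
    v=R.T@np.array([p[0],p[1],1.]);return -R.T@t,v/np.linalg.norm(v)
def onplane(d,uv,z):
    c,v=ray(d,uv);return c+v*(z-c[2])/v[2]
def tri(rs):
    A=sum(np.eye(3)-np.outer(v,v) for c,v in rs);b=sum((np.eye(3)-np.outer(v,v))@c for c,v in rs)
    p=np.linalg.solve(A,b);return p,[np.linalg.norm(np.cross(p-c,v)) for c,v in rs]
def proj(d,p):
    return cv2.projectPoints(np.array(p,float).reshape(-1,3),np.array(d["rvec"],float),np.array(d["tvec"],float),*cam(d)[2:])[0][:,0]
def crop(d,x,y,w,h,s,f):
    im=cv2.resize(d["color"][y:y+h,x:x+w],None,fx=s,fy=s,interpolation=cv2.INTER_CUBIC)
    for i in range(0,w,10):
        cv2.putText(im,str(x+i),(i*s,8),0,.3,(0,0,255),1) if i%20==0 else 0
        cv2.line(im,(i*s,10),(i*s,14),(0,0,255),1)
    for i in range(0,h,10):
        cv2.putText(im,str(y+i),(0,i*s+4),0,.3,(0,0,255),1)
    cv2.imwrite(f,im)
E
python3 - <<'E'
from h import *
import pickle
d=pickle.load(open("i0.pkl","rb"))
crop(d["top"],165,165,165,105,4,"pics/topc.png")
crop(d["side"],205,160,115,145,4,"pics/sidec.png")
P={}
for n,b in(("top",(280,190,340,250)),("side",(255,225,310,255))):
    im=d[n]["color"];x0,y0,x1,y1=b
    c=im[y0:y1,x0:x1].astype(int);m=((c[...,1]-np.maximum(c[...,0],c[...,2]))>20).astype(np.uint8)
    k,l,s,ct=cv2.connectedComponentsWithStats(m);i=1+np.argmax(s[1:,4]);P[n]=ct[i]+[x0,y0];print(n,P[n],s[1:,4])
print("lens",tri([ray(d[n],P[n]) for n in P]))
E
```

```text
top [305.7012987  216.06493506] [77]
side [274.16       240.29333333] [75]
lens (array([ 0.55516148, -0.39100774,  0.10273059]), [np.float64(0.0004577578796806062), np.float64(0.0004577578796806799)])
```

View pics/topc.png

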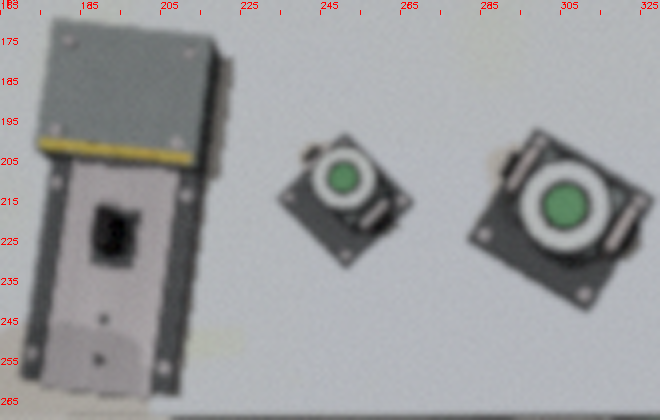

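View pics/sidec.png

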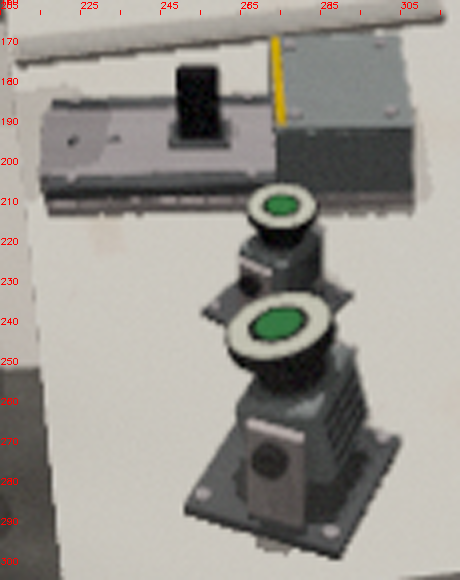

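Run:
```python
from h import *
import pickle
from scipy.optimize import least_squares
d=pickle.load(open("i0.pkl","rb"));T,S=d["top"],d["side"]
o=np.array([165,165])
def c2(x,y):return (x/4+165,y/4+165)
def s2(x,y):return (x/4+205,y/4+160)
# guard top
for n,p in dict(rl=(55,17),rr=(216,37),fr=(193,164),fl=(38,152)).items(): print("guard",n,onplane(T,c2(*p),.06).round(4))
print("guard side view",[onplane(S,s2(*p),.06).round(4).tolist() for p in((272,35),(400,37),(412,126),(280,126))])
# rigid fit of guard: corners local
def pts(c):return [c2(*p) for p in c],
L=np.array([[113,48],[113,-48],[33,-48],[33,48]])/1e3
Pt=np.array([c2(*p) for p in((55,17),(216,37),(193,164),(38,152))]);Ps=np.array([s2(*p) for p in((400,37),(412,126),(280,126),(272,35))])
def f(q):
    c,s=np.cos(q[2]),np.sin(q[2]);W=np.c_[L@np.array([[c,s],[-s,c]])+q[:2],np.full(4,.06)]
    return np.r_[(proj(T,W)-Pt).ravel(),(proj(S,W)-Ps).ravel()]
r=least_squares(f,[.55,-.12,0]);print("slide",r.x.round(4),np.degrees(r.x[2]),r.fun.round(1))
c,s=np.cos(r.x[2]),np.sin(r.x[2]);ux=np.array([c,s])
# handle: side-view top edge midpoints on z=.07 ; top view blob
for p in((177,66),(218,66),(198,66)):
    w=onplane(S,s2(*p),.07);print("handle side",w.round(4),((w[:2]-r.x[:2])@ux).round(4),((w[:2]-r.x[:2])@[-s,c]).round(4))
for p in((92,205),(140,208)):
    w=onplane(T,c2(*p),.07);print("handle top",w.round(4),((w[:2]-r.x[:2])@ux).round(4),((w[:2]-r.x[:2])@[-s,c]).round(4))
# camera base
for z in(.006,.0):
  C=np.array([onplane(T,c2(*p),z) for p in((537,128),(653,200),(588,310),(469,240))]);print(C.round(4).tolist(),C.mean(0).round(4),np.linalg.norm(np.diff(C,axis=0),axis=1).round(4))
  e=(C[1]-C[2])+(C[0]-C[3]);print("xaxis ang",np.degrees(np.arctan2(e[1],e[0])));
  e=(C[0]-C[1])+(C[3]-C[2]);print("yaxis ang",np.degrees(np.arctan2(e[1],e[0])))
print([onplane(S,s2(*p),.006).round(4).tolist() for p in((185,510),(340,557),(400,437))])
lens=np.array([.5552,-.3910,.1027]);print("lens-base",lens-C.mean(0))
# ring ellipses
for n,(x,y) in(("top",(305.7,216.1)),("side",(274.2,240.3))):
    im=d[n]["color"].astype(np.uint8)
    g=cv2.resize(im[int(y)-20:int(y)+20,int(x)-20:int(x)+20],None,fx=4,fy=4,interpolation=cv2.INTER_CUBIC)
    hsv=cv2.cvtColor(g,cv2.COLOR_BGR2HSV)
    m=((hsv[...,1]>90)&(abs(hsv[...,0].astype(int)-62)<22)).astype(np.uint8)
    cn=max(cv2.findContours(m,0,1)[0],key=cv2.contourArea);print(n,"green",cv2.fitEllipse(cn))
```

```text
guard rl [ 0.6757 -0.09    0.06  ]
guard rr [ 0.6635 -0.1866  0.06  ]
guard fr [ 0.5859 -0.1746  0.06  ]
guard fl [ 0.5931 -0.0829  0.06  ]
guard side view [[0.6009, -0.0792, 0.06], [0.6771, -0.093, 0.06], [0.6655, -0.1851, 0.06], [0.5911, -0.1737, 0.06]]
slide [ 0.5591 -0.1251 -0.1147] -6.571886560097487 [ 0.1 -0.5 -0.4 -1.   0.8 -0.2 -0.7 -1.8 -0.3 -0.6  0.2  0.1 -1.8  0.9
 -1.3  0.6]
handle side [ 0.5388 -0.1187  0.07  ] -0.0209 0.004
handle side [ 0.5625 -0.1223  0.07  ] 0.003 0.0031
handle side [ 0.5509 -0.1206  0.07  ] -0.0087 0.0035
handle top [ 0.5596 -0.1176  0.07  ] -0.0003 0.0074
handle top [ 0.5579 -0.1456  0.07  ] 0.0011 -0.0206
[[0.619, -0.3822, 0.006], [0.5733, -0.4541, 0.006], [0.5045, -0.4126, 0.006], [0.5481, -0.3393, 0.006]] [ 0.5612 -0.397   0.006 ] [0.0853 0.0803 0.0853]
xaxis ang -31.15098679626625
yaxis ang 58.38253799419614
[[0.6203, -0.3825, 0.0], [0.5743, -0.4548, 0.0], [0.5051, -0.4131, 0.0], [0.549, -0.3394, 0.0]] [ 0.5622 -0.3975  0.    ] [0.0857 0.0808 0.0857]
xaxis ang -31.150986796266224
yaxis ang 58.38253799419614
[[0.5062, -0.4141, 0.006], [0.5763, -0.4571, 0.006], [0.6214, -0.3795, 0.006]]
lens-base [-0.00695391  0.00645059  0.1027    ]Traceback (most recent call last):
  File "<stdin>", line 38, in <module>
ValueError: max() iterable argument is empty
```

Run:
```python
from h import *
import pickle
from scipy.optimize import least_squares
d=pickle.load(open("i0.pkl","rb"));T,S=d["top"],d["side"]
print("greybox",tri([ray(T,(138*.7,325*.7)),ray(S,(328*.7,128*.7))]), tri([ray(T,(122*.7,355*.7)),ray(S,(300*.7,98*.7))]))
Bt=np.array([(x/4+165,y/4+165) for x,y in((537,128),(653,200),(588,310),(469,240))])
Bs=np.array([(x/4+205,y/4+160) for x,y in((185,510),(340,557),(400,437))])
Lc=np.array([[42,44],[42,-44],[-42,-44],[-42,44]])/1e3
def model(q):
    x,y,a,l=q;u=np.array([np.cos(a),np.sin(a)]);v=np.array([-u[1],u[0]])
    W=np.c_[Lc[:,:1]*u+Lc[:,1:]*v+[x,y],np.full(4,.006)]
    n=np.r_[-u*np.sin(l),np.cos(l)];lens=np.r_[[x,y]+.008*u,.052]+.051*n
    return W,n,lens
def f(q):
    W,n,lens=model(q)
    return np.r_[(proj(T,W)-Bt).ravel(),(proj(S,W[[3,2,1]])-Bs).ravel(),3*(proj(T,lens)-(305.7,216.06)).ravel(),3*(proj(S,lens)-(274.16,240.29)).ravel()]
for mask in(0,1):
  r=least_squares(f,[.561,-.397,-.54,.35]);W,n,lens=model(r.x);print(r.x.round(4),r.fun.round(1),"n",n.round(4),"lens",lens.round(4),"F",(lens+.06*n).round(4));break
# ellipse check: white ring outer+green
for nme,(x,y),D in(("top",(305,216),T),("side",(274,240),S)):
    g=cv2.resize(D["color"][y-20:y+20,x-20:x+20],None,fx=4,fy=4,interpolation=cv2.INTER_CUBIC).astype(int)
    m=((g[...,1]-np.maximum(g[...,0],g[...,2]))>20).astype(np.uint8)
    cn=max(cv2.findContours(m,0,1)[0],key=cv2.contourArea);e=cv2.fitEllipse(cn);print(nme,"meas ratio",e[1][0]/e[1][1],"ang",e[2])
    for l in(.2,.35,.5):
        q=r.x.copy();q[3]=l;_,nn,le=model(q);a=np.cross(nn,[0,0,1]);a/=np.linalg.norm(a);b=np.cross(nn,a)
        t=np.linspace(0,6.28,60)[:,None];e=cv2.fitEllipse((proj(D,lens+.01*(a*np.cos(t)+b*np.sin(t)))*4).astype(np.float32));print("  ",l,e[1][0]/e[1][1],e[2])
```

```text
greybox (array([0.51261636, 0.03354423, 0.22250626]), [np.float64(0.0004904404672832596), np.float64(0.000490440467283121)]) (array([0.46736071, 0.02916406, 0.28083716]), [np.float64(0.002369175575913929), np.float64(0.0023691755759139665)])
[ 0.5693 -0.3908  0.0938  0.4204] [-15.5   4.7  -9.7 -16.5  10.3 -10.9   4.8   9.9   4.6 -22.6 -24.2  -4.3
   2.1  18.1   1.   -1.5   1.7   6. ] n [-0.4063 -0.0382  0.9129] lens [ 0.5566 -0.392   0.0986] F [ 0.5322 -0.3943  0.1533]
top meas ratio 0.9903617759558931 ang 87.34664154052734
   0.2 0.9970393764138116 26.98180389404297
   0.35 0.9775299113894995 63.410980224609375
   0.5 0.937424145654304 71.99681091308594
side meas ratio 0.6039249458972455 ang 73.58628845214844
   0.2 0.6783135667426323 74.77741241455078
   0.35 0.6783408350627521 63.06690979003906
   0.5 0.66313072531279 51.57902145385742
```

```bash
cat > camfit.py <<'E'
from h import *
import pickle
from scipy.optimize import least_squares
d=pickle.load(open("i0.pkl","rb"));T,S=d["top"],d["side"]
Bt=np.array([(x/4+165,y/4+165) for x,y in((537,128),(653,200),(588,310),(469,240))])
Bs=np.array([(x/4+205,y/4+160) for x,y in((185,510),(340,557),(400,437))])
Lc=np.array([[42,44],[42,-44],[-42,-44],[-42,44]])/1e3
def model(q):
    x,y,a,l=q;u=np.array([np.cos(a),np.sin(a)]);v=np.array([-u[1],u[0]])
    W=np.c_[Lc[:,:1]*u+Lc[:,1:]*v+[x,y],np.full(4,.006)]
    n=np.r_[-u*np.sin(l),np.cos(l)];return W,n,np.r_[[x,y]+.008*u,.052]+.051*n
def f(q):
    W,n,lens=model(q)
    return np.r_[(proj(T,W)-Bt).ravel(),(proj(S,W[[2,1,0]])-Bs).ravel(),2*(proj(T,lens)-(305.7,216.06)).ravel(),2*(proj(S,lens)-(274.16,240.29)).ravel()]
r=least_squares(f,[.561,-.397,-.54,.35]);W,n,lens=model(r.x)
E
python3 - <<'E'
from camfit import *
print(r.x.round(4),r.fun.round(1),"n",n.round(4),"lens",lens.round(4),"F",(lens+.06*n).round(4))
for nme,D in(("top",T),("side",S)):
    for l in(.2,.35,.5):
        q=r.x.copy();q[3]=l;nn=model(q)[1];a=np.cross(nn,[0,0,1]);a/=np.linalg.norm(a);b=np.cross(nn,a)
        t=np.linspace(0,6.28,60)[:,None];e=cv2.fitEllipse((proj(D,lens+.01*(a*np.cos(t)+b*np.sin(t)))*4).astype(np.float32));print(nme,l,e[1][0]/e[1][1],e[2])
E
```

```text
[ 0.5627 -0.3956 -0.5399  0.3297] [-1.1 -0.9  0.3 -1.1 -0.3  0.2 -1.2 -0.5 -1.2 -0.7 -0.3 -0.8 -0.   0.
  0.1 -0.2 -0.2  2.2] n [-0.2777  0.1664  0.9461] lens [ 0.5554 -0.3913  0.1003] F [ 0.5387 -0.3813  0.157 ]
top 0.2 0.998506890729223 113.75348663330078
top 0.35 0.9833413938263263 125.92132568359375
top 0.5 0.9462559347972318 123.90105438232422
side 0.2 0.5833521558100985 76.82955932617188
side 0.35 0.5154379520564448 68.17183685302734
side 0.5 0.435970285084629 60.3648567199707
```

Call:
step_arm --increments '[{"wz": 0.12, "x": -2, "y": -2}, {"wz": 0.12, "x": -3, "y": -3}, {"wz": 0.12, "x": -3, "y": -3}, {"wz": 0.116, "x": -3, "y": -3}]'

```text
invalid input at $.increments[0]: expected keys x, y, z, wx, wy, wz, gripper
```

```bash
cat >> h.py <<'E'
from scipy.spatial.transform import Rotation as Ro
def delta(P,R=None):
    from rig import env
    s=env.observe();A=np.array(s["tool_rot"])
    if R is not None: print("rotvec tool",Ro.from_matrix(A.T@R).as_rotvec().round(4)); 
    print("now",s["position"].round(4),"shift cm, current axes",(100*A.T@(np.array(P)-s["position"])).round(2),end=" ")
    if R is not None: print("target axes",(100*R.T@(np.array(P)-s["position"])).round(2))
def yawR(deg,n=(0,0,1)):
    z=-np.array(n,float);z/=np.linalg.norm(z);x=np.array([np.cos(np.radians(deg)),np.sin(np.radians(deg)),0]);x-=z*(x@z);x/=np.linalg.norm(x)
    return np.c_[x,np.cross(z,x),z]
E
python3 - <<'E'
from camfit import *
delta([.549,-.124,.33],yawR(-96.57))
g=cv2.resize(S["color"][225:265,254:294],None,fx=8,fy=8,interpolation=cv2.INTER_CUBIC)
# non-dark & non-wall ring: fit white ring+green blob against black rim via radial edges from green centre
gr=g.min(axis=2).astype(int) ; c=np.array([274.16-254,240.29-225])*8+3.5
pts=[]
for t in np.radians(np.arange(0,360,6)):
    for rr in np.arange(40,150):
        p=c+rr*np.array([np.cos(t),np.sin(t)])
        if not(0<=p[0]<319 and 0<=p[1]<319):break
        v=g[int(p[1]),int(p[0])]
        if rr>55 and v.max()<110: pts.append(p);break
pts=np.array(pts,np.float32);e=cv2.fitEllipse(pts);print(len(pts),e,e[1][0]/e[1][1])
E
```

```text
rotvec tool [1.000e-04 1.300e-03 4.754e-01]
now [ 0.1941 -0.5146  0.4042] shift cm, current axes [-24.01 -46.99   7.46] target axes [-42.86 -30.78   7.42]
60 ((165.8600616455078, 129.61427307128906), (131.16810607910156, 181.61444091796875), 75.69791412353516) 0.7222339006530175
```

Call:
step_arm --increments '[{"x": 0, "y": 0, "z": 0, "wx": 0, "wy": 0, "wz": 0.12, "gripper": 8.5}, {"x": 0, "y": 0, "z": 0, "wx": 0, "wy": 0, "wz": 0.12, "gripper": 8.5}, {"x": 0, "y": 0, "z": 0, "wx": 0, "wy": 0, "wz": 0.12, "gripper": 8.5}, {"x": 0, "y": 0, "z": 0, "wx": 0, "wy": 0, "wz": 0.115, "gripper": 8.5}, {"x": -3, "y": -2.15, "z": 0, "wx": 0, "wy": 0, "wz": 0, "gripper": 8.5}, {"x": -3, "y": -2.15, "z": 0, "wx": 0, "wy": 0, "wz": 0, "gripper": 8.5}, {"x": -3, "y": -2.15, "z": 0, "wx": 0, "wy": 0, "wz": 0, "gripper": 8.5}, {"x": -3, "y": -2.15, "z": 0, "wx": 0, "wy": 0, "wz": 0, "gripper": 8.5}, {"x": -3, "y": -2.15, "z": 0, "wx": 0, "wy": 0, "wz": 0, "gripper": 8.5}, {"x": -3, "y": -2.15, "z": 0, "wx": 0, "wy": 0, "wz": 0, "gripper": 8.5}, {"x": -3, "y": -2.15, "z": 0, "wx": 0, "wy": 0, "wz": 0, "gripper": 8.5}, {"x": -3, "y": -2.15, "z": 0, "wx": 0, "wy": 0, "wz": 0, "gripper": 8.5}, {"x": -3, "y": -2.15, "z": 0, "wx": 0, "wy": 0, "wz": 0, "gripper": 8.5}, {"x": -3, "y": -2.15, "z": 0, "wx": 0, "wy": 0, "wz": 0, "gripper": 8.5}, {"x": -3, "y": -2.15, "z": 0, "wx": 0, "wy": 0, "wz": 0, "gripper": 8.5}, {"x": -3, "y": -2.15, "z": 0, "wx": 0, "wy": 0, "wz": 0, "gripper": 8.5}, {"x": -3, "y": -2.15, "z": 2, "wx": 0, "wy": 0, "wz": 0, "gripper": 8.5}, {"x": -3, "y": -2.15, "z": 2, "wx": 0, "wy": 0, "wz": 0, "gripper": 8.5}, {"x": 0, "y": 0, "z": 3, "wx": 0, "wy": 0, "wz": 0, "gripper": 8.5}, {"x": 0, "y": 0, "z": 0, "wx": 0, "wy": 0, "wz": 0, "gripper": 8.5}]'

```text
time_s: 2.1
position: [0.5409, -0.1306, 0.3311]
tool_rot: [[-0.112, -0.994, -0.007], [-0.994, 0.112, 0.003], [-0.003, 0.008, -1.0]]
ft_force: [-0.1, -0.5, -0.3]
grip_width: 0.0849
```

Run:
```python
from h import *
from rig import env
delta([.549,-.1245,.205],yawR(-96.57))
s=env.observe();print(s["q"].round(1),s["ft_force"].round(1))
```

```text
rotvec tool [0.0075 0.0025 0.0021]
now [ 0.5409 -0.1306  0.3311] shift cm, current axes [-0.67 -0.83 12.61] target axes [-0.7  -0.73 12.61]
[-25.8  26.1  80.1  -0.   74.2  70.7] [-0.1 -0.5 -0.3]
```

Call:
step_arm --increments '[{"x": -0.7, "y": -0.7, "z": 1, "wx": 0.008, "wy": 0.002, "wz": 0.002, "gripper": 8.5}, {"x": 0, "y": 0, "z": 3, "wx": 0, "wy": 0, "wz": 0, "gripper": 8.5}, {"x": 0, "y": 0, "z": 3, "wx": 0, "wy": 0, "wz": 0, "gripper": 8.5}, {"x": 0, "y": 0, "z": 3, "wx": 0, "wy": 0, "wz": 0, "gripper": 8.5}, {"x": 0, "y": 0, "z": 2, "wx": 0, "wy": 0, "wz": 0, "gripper": 8.5}, {"x": 0, "y": 0, "z": 0.5, "wx": 0, "wy": 0, "wz": 0, "gripper": 8.5}, {"x": 0, "y": 0, "z": 0, "wx": 0, "wy": 0, "wz": 0, "gripper": 4}, {"x": 0, "y": 0, "z": 0, "wx": 0, "wy": 0, "wz": 0, "gripper": 4}]' --newtons 30

```text
time_s: 2.9
position: [0.5501, -0.1261, 0.2112]
tool_rot: [[-0.116, -0.993, 0.01], [-0.993, 0.116, -0.004], [0.003, -0.011, -1.0]]
ft_force: [0.3, 0.3, 0.1]
grip_width: 0.0587
```

Run:
```python
from h import *
from rig import env
import pickle
delta([.549,-.1245,.205],yawR(-96.57))
d={n:env.get_image(n) for n in("side","top")};pickle.dump(d,open("i1.pkl","wb"))
a=cv2.resize(d["side"]["color"][120:240,180:320],None,fx=4,fy=4,interpolation=cv2.INTER_CUBIC)
cv2.imwrite("pics/s1.png",a)
```

```text
rotvec tool [-0.0106 -0.0028 -0.0019]
now [ 0.5501 -0.1261  0.2112] shift cm, current axes [-0.15  0.14  0.62] target axes [-0.15  0.13  0.62]
```

View pics/s1.png

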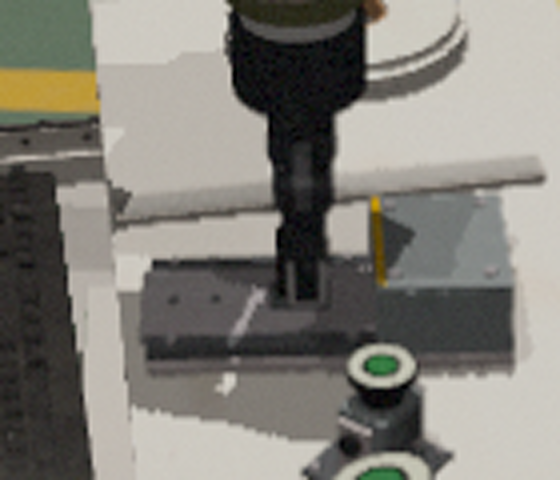

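The view shows the fingers straddling the handle in line with its foot, at about (300,295) in the crop. I'll close on it.

Call:
step_arm --increments '[{"x": 0, "y": 0, "z": 0.3, "wx": -0.01, "wy": 0, "wz": 0, "gripper": 0.5}, {"x": 0, "y": 0, "z": 0, "wx": 0, "wy": 0, "wz": 0, "gripper": 0.5}, {"x": 0, "y": 0, "z": 0, "wx": 0, "wy": 0, "wz": 0, "gripper": 0.5}, {"x": 0, "y": 0, "z": 0, "wx": 0, "wy": 0, "wz": 0, "gripper": 0.5}, {"x": 0, "y": 0, "z": 0, "wx": 0, "wy": 0, "wz": 0, "gripper": 0.5}, {"x": 0, "y": 0, "z": 0, "wx": 0, "wy": 0, "wz": 0, "gripper": 0.5}]' --newtons 30

```text
time_s: 3.6
position: [0.5498, -0.1231, 0.2071]
tool_rot: [[-0.115, -0.993, -0.002], [-0.993, 0.115, 0.003], [-0.003, 0.002, -1.0]]
ft_force: [3.2, 19.3, 5.7]
grip_width: 0.0118
```

Call:
step_arm --increments '[{"x": -0.3, "y": 0, "z": 0, "wx": 0, "wy": 0, "wz": 0, "gripper": 0.5}, {"x": 0, "y": 0.5, "z": 0, "wx": 0, "wy": 0, "wz": 0, "gripper": 0.5}, {"x": 0, "y": 0.8, "z": 0, "wx": 0, "wy": 0, "wz": 0, "gripper": 0.5}, {"x": 0, "y": 0.8, "z": 0, "wx": 0, "wy": 0, "wz": 0, "gripper": 0.5}, {"x": 0, "y": 0.8, "z": 0, "wx": 0, "wy": 0, "wz": 0, "gripper": 0.5}, {"x": 0, "y": 0, "z": 0, "wx": 0, "wy": 0, "wz": 0, "gripper": 0.5}]'

```text
time_s: 4.2
position: [0.5204, -0.1192, 0.2071]
tool_rot: [[-0.116, -0.993, -0.003], [-0.993, 0.116, -0.001], [0.001, 0.003, -1.0]]
ft_force: [-2.0, 4.3, 6.4]
grip_width: 0.0116
```

Call:
step_arm --increments '[{"x": 0, "y": 0.8, "z": 0, "wx": 0, "wy": 0, "wz": 0, "gripper": 0.5}, {"x": 0, "y": 1, "z": 0, "wx": 0, "wy": 0, "wz": 0, "gripper": 0.5}, {"x": 0, "y": 1, "z": 0, "wx": 0, "wy": 0, "wz": 0, "gripper": 0.5}, {"x": 0, "y": 1, "z": 0, "wx": 0, "wy": 0, "wz": 0, "gripper": 0.5}, {"x": 0, "y": 1, "z": 0, "wx": 0, "wy": 0, "wz": 0, "gripper": 0.5}, {"x": 0, "y": 1, "z": 0, "wx": 0, "wy": 0, "wz": 0, "gripper": 0.5}, {"x": 0, "y": 0.7, "z": 0, "wx": 0, "wy": 0, "wz": 0, "gripper": 0.5}, {"x": 0, "y": 0.5, "z": 0, "wx": 0, "wy": 0, "wz": 0, "gripper": 0.5}, {"x": 0, "y": 0, "z": 0, "wx": 0, "wy": 0, "wz": 0, "gripper": 0.5}]'

```text
time_s: 5.1
position: [0.451, -0.1115, 0.2071]
tool_rot: [[-0.116, -0.993, -0.004], [-0.993, 0.116, -0.002], [0.002, 0.003, -1.0]]
ft_force: [-4.0, -0.7, 9.2]
grip_width: 0.0114
```

Call:
step_arm --increments '[{"x": 0, "y": 0.3, "z": 0, "wx": 0, "wy": 0, "wz": 0, "gripper": 0.5}, {"x": 0, "y": 0.2, "z": 0, "wx": 0, "wy": 0, "wz": 0, "gripper": 0.5}, {"x": 0, "y": 0, "z": 0, "wx": 0, "wy": 0, "wz": 0, "gripper": 0.5}]'

```text
time_s: 5.4
position: [0.449, -0.1113, 0.2072]
tool_rot: [[-0.117, -0.993, 0.007], [-0.993, 0.117, -0.004], [0.003, -0.007, -1.0]]
ft_force: [21.4, 4.4, -7.5]
grip_width: 0.0119
```

Call:
step_arm --increments '[{"x": 0, "y": -0.2, "z": 0, "wx": 0, "wy": 0, "wz": 0, "gripper": 8.5}, {"x": 0, "y": 0, "z": 0, "wx": 0, "wy": 0, "wz": 0, "gripper": 8.5}, {"x": 0, "y": 0, "z": 0, "wx": 0, "wy": 0, "wz": 0, "gripper": 8.5}, {"x": 0, "y": 0, "z": 0, "wx": 0, "wy": 0, "wz": 0, "gripper": 8.5}, {"x": 0, "y": 0, "z": 0, "wx": 0, "wy": 0, "wz": 0, "gripper": 8.5}, {"x": 0, "y": 0, "z": -2, "wx": 0, "wy": 0, "wz": 0, "gripper": 8.5}, {"x": 0, "y": 0, "z": -3, "wx": 0, "wy": 0, "wz": 0, "gripper": 8.5}, {"x": 0, "y": 0, "z": -3, "wx": 0, "wy": 0, "wz": 0, "gripper": 8.5}, {"x": 0, "y": 0, "z": -3, "wx": 0, "wy": 0, "wz": 0, "gripper": 8.5}, {"x": 0, "y": 2, "z": -3, "wx": 0, "wy": 0, "wz": 0, "gripper": 8.5}, {"x": 4, "y": 3, "z": 0, "wx": 0, "wy": 0, "wz": 0, "gripper": 8.5}, {"x": 4, "y": 3, "z": 0, "wx": 0, "wy": 0, "wz": 0, "gripper": 8.5}, {"x": 4, "y": 0, "z": 0, "wx": 0, "wy": 0, "wz": 0, "gripper": 8.5}, {"x": 4, "y": 0, "z": 0, "wx": 0, "wy": 0, "wz": 0, "gripper": 8.5}, {"x": 0, "y": 0, "z": 0, "wx": 0, "wy": 0, "wz": 0, "gripper": 8.5}]'

```text
time_s: 6.9
position: [0.3504, -0.264, 0.3474]
tool_rot: [[-0.12, -0.993, -0.002], [-0.993, 0.12, -0.003], [0.004, 0.001, -1.0]]
ft_force: [-0.1, 0.1, 0.1]
grip_width: 0.0853
```

Run:
```python
from h import *
from rig import env
import pickle
print(env.observe()["position"])
d={n:env.get_image(n) for n in("side","top")};pickle.dump(d,open("i2.pkl","wb"))
g=lambda n,x,y,s:cv2.resize(d[n]["color"][y:y+100,x:x+90],None,fx=s,fy=s,interpolation=cv2.INTER_CUBIC)
cv2.imwrite("pics/b.png",np.hstack([g("top",160,165,4),g("side",205,145,4)]))
```

```text
[ 0.35036647 -0.26403721  0.34743483]
```

View pics/b.png

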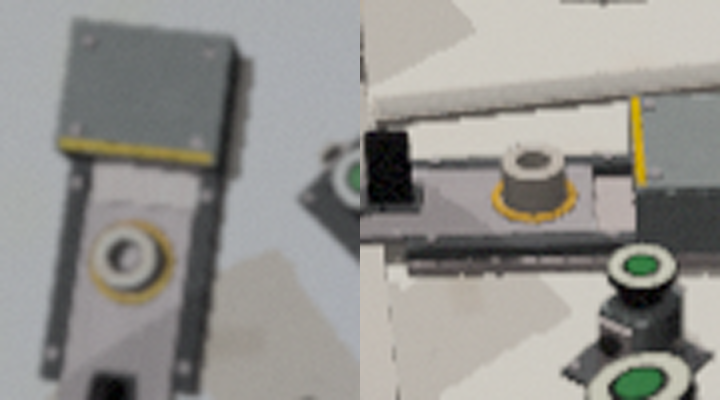

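The shuttle is out. The bush stands in the brass nest, with its top at crop (128,256) in the top view and (533,160) in the side view.

Run:
```python
from h import *
import pickle
d=pickle.load(open("i2.pkl","rb"));T,S=d["top"],d["side"]
a,b=(192-.4,229-.4),(248.25-.4,185-.4)
print(tri([ray(T,a),ray(S,b)]),onplane(T,a,.048),onplane(S,b,.048))
for n,D,(x0,y0,x1,y1) in(("top",T,(178,215,210,245)),("side",S,(235,175,262,203))):
    g=cv2.resize(D["color"][y0:y1,x0:x1],None,fx=4,fy=4,interpolation=cv2.INTER_CUBIC);h=cv2.cvtColor(g,cv2.COLOR_BGR2HSV)
    m=((h[...,1]>100)&(h[...,0]>12)&(h[...,0]<35)&(h[...,2]>80)).astype(np.uint8)
    p=np.argwhere(m)[:,::-1].astype(np.float32)
    hu=cv2.convexHull(p);e=cv2.fitEllipse(hu);c=(np.array(e[0])-1.5)/4+[x0,y0];print(n,"lip",e,onplane(D,c,.023).round(4))
nest=np.array([.449,-.1113])+.085*np.array([np.cos(-.116),np.sin(-.116)]);print("nest from handle tcp",nest)
delta([.535,-.1215,.335],yawR(-96.57))
```

```text
(array([ 0.53377879, -0.12346876,  0.05066878]), [np.float64(0.0006258943038657224), np.float64(0.0006258943038654905)]) [ 0.53351153 -0.12301242  0.048     ] [ 0.5347709 -0.1195033  0.048    ]
top lip ((60.126502990722656, 62.325809478759766), (75.4538345336914, 79.69552612304688), 46.87538146972656) [ 0.533  -0.1213  0.023 ]
side lip ((53.584537506103516, 76.46720886230469), (50.97019958496094, 85.15924072265625), 87.49425506591797) [ 0.5342 -0.1216  0.023 ]
nest from handle tcp [ 0.53342876 -0.1211379 ]
rotvec tool [ 0.0027 -0.0012 -0.0033]
now [ 0.3507 -0.2608  0.3471] shift cm, current axes [-16.   -16.67   1.15] target axes [-15.94 -16.72   1.21]
```

Call:
step_arm --increments '[{"x": -2.65, "y": -2.76, "z": 0, "wx": 0, "wy": 0, "wz": -0.003, "gripper": 8.5}, {"x": -2.65, "y": -2.76, "z": 0, "wx": 0, "wy": 0, "wz": 0, "gripper": 8.5}, {"x": -2.65, "y": -2.76, "z": 0, "wx": 0, "wy": 0, "wz": 0, "gripper": 8.5}, {"x": -2.65, "y": -2.76, "z": 0, "wx": 0, "wy": 0, "wz": 0, "gripper": 8.5}, {"x": -2.65, "y": -2.76, "z": 0, "wx": 0, "wy": 0, "wz": 0, "gripper": 8.5}, {"x": -2.65, "y": -2.76, "z": 2, "wx": 0, "wy": 0, "wz": 0, "gripper": 8.5}, {"x": 0, "y": 0, "z": 3, "wx": 0, "wy": 0, "wz": 0, "gripper": 8.5}, {"x": 0, "y": 0, "z": 3, "wx": 0, "wy": 0, "wz": 0, "gripper": 8.5}, {"x": 0, "y": 0, "z": 0, "wx": 0, "wy": 0, "wz": 0, "gripper": 8.5}, {"x": 0, "y": 0, "z": 0, "wx": 0, "wy": 0, "wz": 0, "gripper": 8.5}]'

```text
time_s: 8.0
position: [0.5335, -0.1206, 0.2674]
tool_rot: [[-0.112, -0.994, -0.003], [-0.994, 0.112, -0.002], [0.002, 0.002, -1.0]]
ft_force: [0.2, 0.4, 0.7]
grip_width: 0.0851
```

Run:
```python
from h import *
delta([.5337,-.1213,.198],yawR(-96.57))
```

```text
rotvec tool [ 0.0023 -0.0018  0.0024]
now [ 0.5335 -0.1206  0.2674] shift cm, current axes [ 0.05 -0.04  6.94] target axes [ 0.06 -0.03  6.94]
```

Call:
step_arm --increments '[{"x": 0, "y": 0, "z": 2.5, "wx": 0, "wy": 0, "wz": 0, "gripper": 8.5}, {"x": 0, "y": 0, "z": 2.5, "wx": 0, "wy": 0, "wz": 0, "gripper": 8.5}, {"x": 0, "y": 0, "z": 1.5, "wx": 0, "wy": 0, "wz": 0, "gripper": 8.5}, {"x": 0, "y": 0, "z": 0.4, "wx": 0, "wy": 0, "wz": 0, "gripper": 8.5}, {"x": 0, "y": 0, "z": 0, "wx": 0, "wy": 0, "wz": 0, "gripper": 3}, {"x": 0, "y": 0, "z": 0, "wx": 0, "wy": 0, "wz": 0, "gripper": 3}, {"x": 0, "y": 0, "z": 0, "wx": 0, "wy": 0, "wz": 0, "gripper": 3}, {"x": 0, "y": 0, "z": 0, "wx": 0, "wy": 0, "wz": 0, "gripper": 3}, {"x": 0, "y": 0, "z": 0, "wx": 0, "wy": 0, "wz": 0, "gripper": 3}, {"x": 0, "y": 0, "z": 0, "wx": 0, "wy": 0, "wz": 0, "gripper": 3}]' --newtons 50

```text
time_s: 9.0
position: [0.5335, -0.1216, 0.1991]
tool_rot: [[-0.113, -0.994, -0.0], [-0.994, 0.113, -0.003], [0.003, -0.0, -1.0]]
ft_force: [-1.0, 0.6, 6.5]
grip_width: 0.036
```

Call:
step_arm --increments '[{"x": 0, "y": 0, "z": -0.5, "wx": 0, "wy": 0, "wz": 0, "gripper": 3}, {"x": 0, "y": 0, "z": -1, "wx": 0, "wy": 0, "wz": 0, "gripper": 3}, {"x": 0, "y": 0, "z": -2, "wx": 0, "wy": 0, "wz": 0, "gripper": 3}, {"x": 0, "y": 0, "z": -2, "wx": 0, "wy": 0, "wz": 0, "gripper": 3}, {"x": 0, "y": 0, "z": -2, "wx": 0, "wy": 0, "wz": 0, "gripper": 3}, {"x": 0, "y": 0, "z": -2, "wx": 0, "wy": 0, "wz": 0, "gripper": 3}, {"x": 0, "y": 0, "z": -2, "wx": 0, "wy": 0, "wz": 0, "gripper": 3}, {"x": 0, "y": 0, "z": -2, "wx": 0, "wy": 0, "wz": 0, "gripper": 3}, {"x": 0, "y": 0, "z": -1, "wx": 0, "wy": 0, "wz": 0, "gripper": 3}, {"x": 0, "y": 0, "z": 0, "wx": 0, "wy": 0, "wz": 0, "gripper": 3}, {"x": 0, "y": 0, "z": 0, "wx": 0, "wy": 0, "wz": 0, "gripper": 3}]' --newtons 50

```text
time_s: 10.1
position: [0.5334, -0.1211, 0.3422]
tool_rot: [[-0.113, -0.994, -0.003], [-0.994, 0.113, -0.001], [0.002, 0.003, -1.0]]
ft_force: [0.3, -0.2, -1.5]
grip_width: 0.0358
```

Run:
```python
from camfit import *
from rig import env
# refine lean using ring: zoomed crop of original side view, plus current held bush
d2={n:env.get_image(n) for n in("side","top")}
g=lambda D,x,y,w,h,s:cv2.resize(D["color"][y:y+h,x:x+w],None,fx=s,fy=s,interpolation=cv2.INTER_CUBIC)
A=g(S,255,225,40,36,10)
for l,col in((.2,(255,0,0)),(.33,(0,0,255)),(.5,(255,0,255))):
    q=r.x.copy();q[3]=l;nn=model(q)[1];a=np.cross(nn,[0,0,1]);a/=np.linalg.norm(a);b=np.cross(nn,a);t=np.linspace(0,6.3,80)[:,None]
    p=proj(S,lens+.026*(a*np.cos(t)+b*np.sin(t)));sh=np.array([274.16,240.29])-proj(S,lens)[0]
    cv2.polylines(A,[((p+sh-[255,225])*10+4.5).astype(int)],True,col,1)
B=g(d2["side"],220,90,80,72,5)
cv2.imwrite("pics/c.png",np.hstack([A,B]))
print("n",n,"lens",lens)
F=lens+.06*n
for yaw in(-96.57,-121,-60,-150):
    print(yaw);delta(F+.179*n,yawR(yaw,n))
print(env.observe()["q"].round(1))
```

```text
n [-0.27769776  0.16640445  0.94614667] lens [ 0.55538419 -0.39126708  0.10025348]
-96.57
rotvec tool [0.3055 0.1318 0.0221]
now [ 0.5335 -0.1212  0.3417] shift cm, current axes [23.39  1.81  1.57] target axes [23.06  2.16  4.05]
-121
rotvec tool [0.3283 0.068  0.4242]
now [ 0.5335 -0.1212  0.3417] shift cm, current axes [23.39  1.81  1.57] target axes [22.03 -7.12  4.05]
-60
rotvec tool [ 0.253   0.224  -0.6068]
now [ 0.5335 -0.1212  0.3417] shift cm, current axes [23.39  1.81  1.57] target axes [17.28 15.41  4.05]
-150
rotvec tool [ 0.3442 -0.0128  0.9026]
now [ 0.5335 -0.1212  0.3417] shift cm, current axes [23.39  1.81  1.57] target axes [ 16.21 -16.54   4.05]
[-25.2  24.6  80.8  -0.1  74.8  71.4]
```

View pics/c.png

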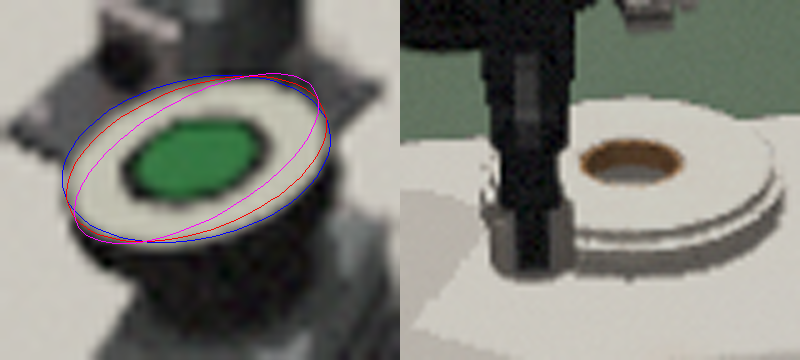

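The left crop shows the ring light's outline closest to a lean of 0.2–0.26 rad. In the right crop the bush sits upright in the fingers, with its bottom at (530,275). I'll use a lean of 0.26, which averages the cues.

```bash
cat > tgt.py <<'E'
from camfit import *
q=r.x.copy();q[3]=.26;n=model(q)[1];lens=np.array([.5550,-.3910,.1015]);F=lens+.06*n
Rt=yawR(-96.57,n);P=F+.179*n
E
python3 - <<'E'
from tgt import *
print(n,F,P);delta(P,Rt)
E
```

```text
[-0.22051976  0.13214176  0.96638998] [ 0.54176881 -0.38307149  0.1594834 ] [ 0.50229578 -0.35941812  0.3324672 ]
rotvec tool [0.2413 0.1046 0.0144]
now [ 0.5335 -0.1212  0.3417] shift cm, current axes [24.02  0.4   0.96] target axes [23.8   0.58  3.36]
```

Call:
step_arm --increments '[{"x": 1, "y": 0, "z": -1, "wx": 0, "wy": 0, "wz": 0, "gripper": 3}, {"x": 2, "y": 0, "z": -1, "wx": 0, "wy": 0, "wz": 0, "gripper": 3}, {"x": 2.5, "y": 0, "z": 0, "wx": 0, "wy": 0, "wz": 0, "gripper": 3}, {"x": 2.5, "y": 0, "z": 0, "wx": 0, "wy": 0, "wz": 0, "gripper": 3}, {"x": 2.5, "y": 0, "z": 0, "wx": 0, "wy": 0, "wz": 0, "gripper": 3}, {"x": 2.5, "y": 0, "z": 0, "wx": 0, "wy": 0, "wz": 0, "gripper": 3}, {"x": 2.5, "y": 0, "z": 0, "wx": 0, "wy": 0, "wz": 0, "gripper": 3}, {"x": 2.5, "y": 0, "z": 0, "wx": 0, "wy": 0, "wz": 0, "gripper": 3}, {"x": 2.5, "y": 0, "z": 0, "wx": 0, "wy": 0, "wz": 0, "gripper": 3}, {"x": 2, "y": 0, "z": 0, "wx": 0, "wy": 0, "wz": 0, "gripper": 3}, {"x": 1.5, "y": 0.4, "z": 0, "wx": 0, "wy": 0, "wz": 0, "gripper": 3}, {"x": 0, "y": 0, "z": 0, "wx": 0.06, "wy": 0.026, "wz": 0.0036, "gripper": 3}, {"x": 0, "y": 0, "z": 0, "wx": 0.06, "wy": 0.026, "wz": 0.0036, "gripper": 3}, {"x": 0, "y": 0, "z": 0, "wx": 0.06, "wy": 0.026, "wz": 0.0036, "gripper": 3}, {"x": 0, "y": 0, "z": 0, "wx": 0.06, "wy": 0.026, "wz": 0.0036, "gripper": 3}, {"x": 0, "y": 0, "z": 0, "wx": 0, "wy": 0, "wz": 0, "gripper": 3}, {"x": 0, "y": 0, "z": 0, "wx": 0, "wy": 0, "wz": 0, "gripper": 3}]'

```text
time_s: 11.9
position: [0.5024, -0.3592, 0.3633]
tool_rot: [[-0.138, -0.966, 0.219], [-0.985, 0.111, -0.131], [0.102, -0.234, -0.967]]
ft_force: [-0.9, 0.1, -2.4]
grip_width: 0.0362
```

Run:
```python
from tgt import *
delta(P,Rt)
```

```text
rotvec tool [0.0013 0.0008 0.0002]
now [ 0.5024 -0.3592  0.3633] shift cm, current axes [-0.29  0.73  2.98] target axes [-0.29  0.73  2.98]
```

Call:
step_arm --increments '[{"x": -0.3, "y": 0.7, "z": 1, "wx": 0, "wy": 0, "wz": 0, "gripper": 3}, {"x": 0, "y": 0, "z": 1, "wx": 0, "wy": 0, "wz": 0, "gripper": 3}, {"x": 0, "y": 0, "z": 1, "wx": 0, "wy": 0, "wz": 0, "gripper": 3}, {"x": 0, "y": 0, "z": 0, "wx": 0, "wy": 0, "wz": 0, "gripper": 3}, {"x": 0, "y": 0, "z": 0, "wx": 0, "wy": 0, "wz": 0, "gripper": 3}, {"x": 0, "y": 0, "z": 0, "wx": 0, "wy": 0, "wz": 0, "gripper": 3}]'

```text
time_s: 12.5
position: [0.503, -0.3595, 0.3327]
tool_rot: [[-0.139, -0.965, 0.222], [-0.985, 0.111, -0.133], [0.104, -0.237, -0.966]]
ft_force: [0.2, -1.0, -0.9]
grip_width: 0.0356
```

Run:
```python
from tgt import *
from rig import env
delta(P,Rt);D=env.get_image("side");D2=env.get_image("top")
def ov(D,x,y,w,h,s):
    A=cv2.resize(D["color"][y:y+h,x:x+w],None,fx=s,fy=s,interpolation=cv2.INTER_CUBIC)
    a=np.cross(n,[0,0,1]);a/=np.linalg.norm(a);b=np.cross(n,a);t=np.linspace(0,6.3,80)[:,None]
    for c in(F,F+.028*n): cv2.polylines(A,[((proj(D,c+.019*(a*np.cos(t)+b*np.sin(t)))-[x,y])*s+s/2).astype(int)],True,(0,0,255),1)
    cv2.polylines(A,[((proj(D,[lens,F])-[x,y])*s+s/2).astype(int)],False,(255,0,0),1)
    return A
cv2.imwrite("pics/f.png",np.hstack([ov(D,230,150,80,100,5),ov(D2,260,160,80,100,5)]))
```

```text
rotvec tool [-0.0011 -0.0005  0.0001]
now [ 0.503  -0.3595  0.3327] shift cm, current axes [-0.    0.08  0.01] target axes [-0.    0.08  0.01]
```

View pics/f.png

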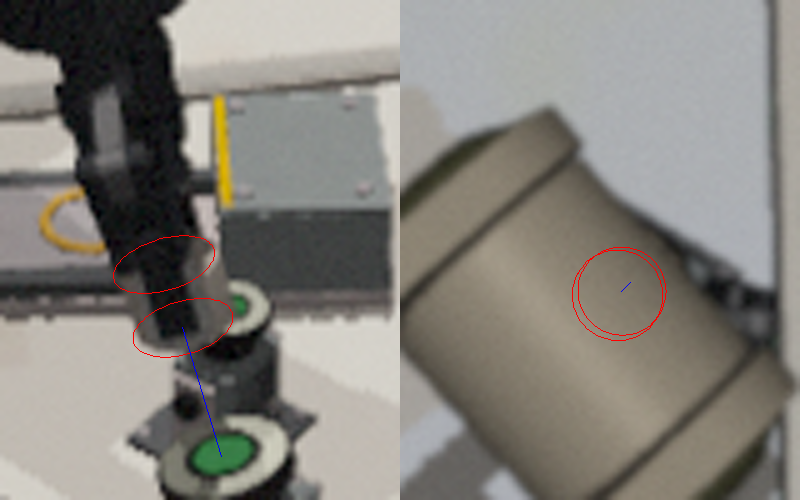

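The overlay puts the underside about where it was predicted, at (183,330) in the crop. I'll take one clean close-up to check the bush's tilt against the lens.

Run:
```python
from tgt import *
from rig import env
D=env.get_image("side")
A=cv2.resize(D["color"][190:250,245:295],None,fx=10,fy=10,interpolation=cv2.INTER_CUBIC)
A=cv2.convertScaleAbs(A,alpha=1.4,beta=15)
cv2.imwrite("pics/g.png",A)
for k in(0,.028):
  print([((proj(D,F+k*n+.019*s*np.cross([.28/.33*0+ -0.515,-.857,0],[0,0,1]))[0]-[245,190])*10+5).round(0).tolist() for s in(0,)])
```

```text
[[216.0, 255.0]]
[[178.0, 128.0]]
```

View pics/g.png

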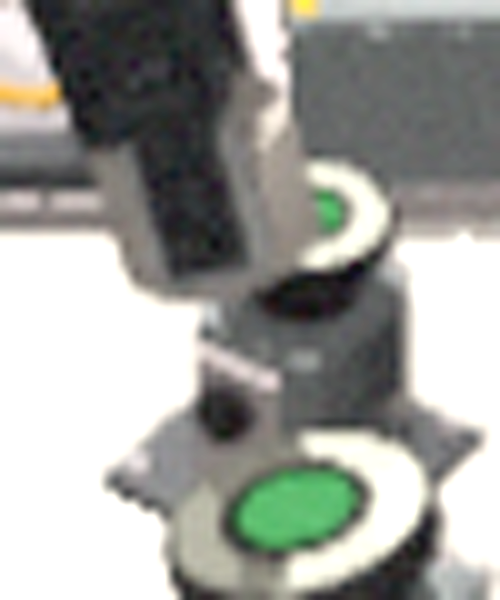

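```bash
cat > tilt.py <<'E'
from tgt import *
from rig import env
from scipy.optimize import least_squares
ims=[env.get_image("side") for _ in range(4)];D=ims[0]
cur=np.mean([i["color"] for i in ims],0);bg=pickle.load(open("i2.pkl","rb"))["side"]["color"].astype(float)
x0,y0=240,195
f=lambda a:cv2.resize(a[y0:y0+40,x0:x0+50].astype(np.float32),None,fx=8,fy=8,interpolation=cv2.INTER_CUBIC)
m=(np.abs(f(cur)-f(bg)).max(2)>45).astype(np.uint8)
E=lambda k:[]
L,Rr=[],[]
for y in np.arange(204,217,.5):
    r_=np.where(m[int((y-y0+.5)*8)])[0]
    r_=r_[(r_>60)&(r_<340)]
    if len(r_): L.append((r_[0]/8+x0-.5,y));Rr.append((r_[-1]/8+x0-.5,y))
L,Rr=np.array(L),np.array(Rr)
print(L[::2,0].round(1),Rr[::2,0].round(1))
s=env.observe();A=np.array(s["tool_rot"]);tip=s["position"]+.155*A[:,2]
def sil(p,dz,dx):
    # bush tilted by p about tool x, through grasp point
    ax=Ro.from_rotvec(p*A[:,0]).as_matrix()@(-A[:,2]);c=tip-.024*ax+dx*A[:,1]
    a=np.cross(ax,[1,0,0]);a/=np.linalg.norm(a);b=np.cross(ax,a);t=np.linspace(0,2*np.pi,90)[:,None]
    rim=a*np.cos(t)+b*np.sin(t)
    return cv2.convexHull(np.r_[proj(D,c+.019*rim),proj(D,c+.028*ax+.019*rim)].astype(np.float32))[:,0],ax,c
def edges(h,ys):
    h=np.r_[h,h[:1]];o=[]
    for y in ys:
        xs=[h[i,0]+(y-h[i,1])/(h[i+1,1]-h[i,1])*(h[i+1,0]-h[i,0]) for i in range(len(h)-1) if (h[i,1]-y)*(h[i+1,1]-y)<0]
        o.append((min(xs),max(xs)) if xs else (np.nan,np.nan))
    return np.array(o)
for p in(-.2,-.1,0,.1,.2):
    h,ax,c=sil(p,0,0);e=edges(h,L[:,1]);print(p,"left",np.round((L[:,0]-e[:,0])[::3],1),"right",np.round((Rr[:,0]-e[:,1])[::3],1),"ymax",h[:,1].max().round(1),"ang to n",np.arccos(ax@n).round(3))
col=m[:,int((263.5-x0)*8)];print("bottom row at x263.5",np.where(col)[0].max()/8+y0-.5)
cv2.imwrite("pics/m.png",np.hstack([m*255,cv2.cvtColor(f(cur).clip(0,255).astype(np.uint8),cv2.COLOR_BGR2GRAY)]))
E
python3 tilt.py
```

```text
[252.8 258.2 271.  254.5 259.1 257.1 259.2 260.1 256.1 255.6 256.  256.2
 256.6] [271.2 265.4 275.4 275.2 271.6 275.4 272.5 272.5 275.6 272.4 275.6 275.1
 271.1]
-0.2 left [ 0.  14.9  1.5  4.8  6.   6.4  2.2  2.6  2.9] right [-2.4  1.5  1.5  1.3 -1.4 -3.9 -1.7  1.4 -2.6] ymax 220.8 ang to n 0.199
-0.1 left [ 0.2 14.8  1.3  4.3  5.4  5.7  1.2  1.5  1.7] right [-2.5  1.2  0.9  0.6 -2.3 -4.9 -2.9  0.3 -3.2] ymax 220.9 ang to n 0.099
0 left [ 0.1 14.9  1.2  4.1  5.   5.   0.4  0.4  0.5] right [-2.7  0.7  0.2 -0.3 -3.4 -6.2 -4.  -0.3 -3.4] ymax 220.9 ang to n 0.001
0.1 left [-0.3 15.   1.2  3.9  4.6  4.5 -0.3 -0.5 -0.6] right [-3.2  0.  -0.6 -1.4 -4.6 -7.3 -4.6 -0.5 -3.4] ymax 220.9 ang to n 0.101
0.2 left [-0.9 14.8  1.4  3.9  4.4  4.  -1.  -1.3 -1.7] right [-3.8 -0.9 -1.7 -2.7 -5.7 -7.8 -4.7 -0.4 -3.2] ymax 220.9 ang to n 0.201
bottom row at x263.5 220.0
```

View pics/m.png

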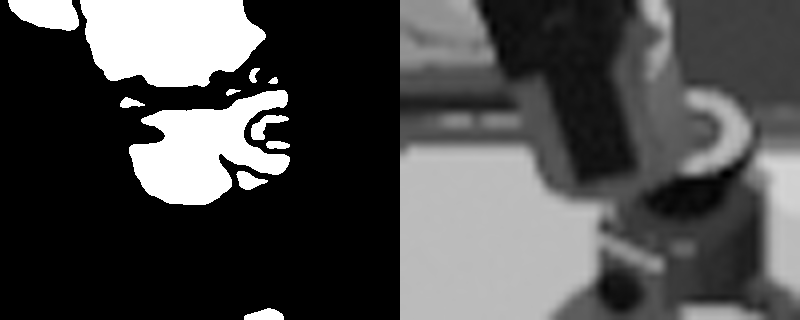

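The measurable silhouette edges fit a bush tilt within about 0.1 rad of the tool axis, and the bottom edge is within 1 px of prediction. The arm is at rest, so I'll hand in.

Run:
```python
from tgt import *
from rig import env
s=env.observe();A=s["tool_rot"];u=s["position"]+.179*A[:,2]
print("underside err mm",((u-F)*1e3).round(1),"axis err",np.arccos(min(1,-A[:,2]@n)).round(4),s["qvel"].round(2),s["grip_width"],s["time_s"])
env.close_job()
```

```text
underside err mm [ 0.7 -0.   0. ] axis err 0.0008 [ 0.03  0.06  0.04  0.05 -0.15 -0.02] 0.03581982564247012 12.85
the job is handed in; nothing more can be done
```

I pulled the shuttle out to its stop (about 100 mm of travel, 21 N at the stop) and left it out. I then lifted the bush from its nest and handed in at 12.9 s, holding it still in front of the larger camera. No verdict is reported.

**Checks at hand-in**
- **Position:** the tool pose puts the underside within 1 mm of my estimated focus point, with the bore within 0.001 rad of my estimated line of sight. The bush's underside showed about 1 px (roughly 2 mm) from prediction in the side view.
- **Grip:** the gripper read 36 mm on the 38 mm bush with 50 N set. No script reads the contact force itself.
- **Nothing disturbed:** no large wrist forces appeared. I did not re-measure the bystanders, but the arm never went near them.

**Where checks disagreed or were weak**
- **Camera lean:** the base and lens fit gave 0.33 rad, the outline of the ring light gave 0.2–0.26, and the lens height alone gave about 0.11. I used 0.26. The first two lie within the 0.17 rad tolerance of that; 0.11 would leave almost no margin.
- **Lens height:** triangulation gave 102.7 mm and the bracket geometry 100.3 mm. I used 101.5 mm.
- **Bush tilt in the grip:** a close-up by eye suggested the bush leaned up to 0.1 rad less than the gripper. The silhouette comparison was noisy and only bounded the difference to about 0.1 rad. The arm hid the bush from the top camera, so only the side view could check this.

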